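# Fold the keeper flap down and shut the gauge case

### The job

The wooden gauge block case stands open, and the thin keeper flap inside its front wall stands up. Using the fingertips or the outside of the fingers only, first push the flap down flat over the gauge blocks while the lid still stands open, then push the lid over from behind and down until it is fully shut. Pinch and lift nothing (never put the jaws astride the flap or the lid), leave the weights and the ring where they stand, and finish clear of everything.

Things in the scene. Friction and masses are not known exactly. Their poses are not given: they have to be found in the camera images.
- gauge_case: Wooden case fixed to the table, 30 mm high, 42 with lid shut, 200 mm wide (y). Origin: middle of its underside, z up; x runs from front wall (outer face -59 mm) to back wall (56 mm), where the lid is hinged. Row of steel gauge blocks inside, top at 26 mm. The front, with the flap, points to the robot's right or right and half towards it; the lid hinge is on the far left side.
- gauge_case_lid (a joint): Angle of the lid, rad: 0 fully shut, about 1.57 upright, at most 1.745 (leaning back a little). The hinge is stiff: the lid stays wherever it is left and must be pushed all the way, with about 2 to 4 N near its free edge.
- lid_hinge (a point): Middle of the lid's hinge line, at case x = 58 mm, z = 31 mm; the line runs along the case's y. The lid, a wooden board 200 mm wide, reaches from 2 to 117 mm from it. Its inner face passes through the line; its outer face, pushed to shut it, lies 11 mm off that (on top when shut, at the back when open). The axes turn with the lid and equal the case's when shut.
- lid_mid (a point): Centre of the lid board (115 x 200 x 11 mm), half-way through its thickness; its z axis is the outward normal of the outer face, its y runs along the hinge.
- keeper_flap (a joint): Angle of the keeper flap, rad: 0 flat over the gauge blocks, 1.57 upright, at most 1.65. Stiff hinge: it stays where it is left; about 1 N near its free edge moves it. At 0 it meets a stop, its upper face 29 mm above the table, just below the case's rim. Lid and flap hit one another if the lid is swung over while the flap stands.
- flap_hinge (a point): Middle of the flap's hinge line, just inside the front wall, at case x = -50 mm, z = 28 mm, along the case's y and in the board's mid-plane. The flap is a pale wooden board 180 mm wide, 3 mm thick, with two small brass hinges, reaching 89 mm from the line; it folds towards the lid's hinge. The axes turn with the flap and equal the case's when flat.
- flap_mid (a point): Centre of the flap board (88 x 180 x 3 mm); its z axis is the normal of the face that ends on top when folded down (upright, that face looks out over the front wall), its y runs along the hinge.
- weight_large: Bystander in front of or behind the case, loose, to be left alone: the brass weight, 34 mm across and 42 mm tall, with a narrower neck on top; origin at the centre of its underside.
- weight_small: Bystander in front of or behind the case, loose, to be left alone: the smaller brass weight, 24 mm across and 30 mm tall; origin at the centre of its underside.
- ring_gauge: Bystander in front of or behind the case, loose, to be left alone: a steel setting ring lying flat, 52 mm outside diameter, 14 mm high; origin at the centre of its underside.

How it is judged (in metres and radians):
On the way, in this order (a step that is already met when the one before it is completed fails the run):
1. the flap is folded down flat while the lid still stands open (value of joint keeper_flap below 0.08 rad and value of joint gauge_case_lid above 1.2 rad), for 0.2 s.
2. the lid is fully shut over the flap (value of joint gauge_case_lid below 0.04 rad and value of joint keeper_flap below 0.08 rad), for 0.2 s.
At the end, for the whole second after the job is handed in: The flap lies flat (within 0.08 rad), the lid is shut on it (within 0.04 rad) and at rest, and the two weights and the ring are within 15 mm of where they stood (all of step 2 and velocity of joint gauge_case_lid between -0.05 and 0.05 rad/s and distance of each of weight_large, weight_small, ring_gauge from where it was at the start of the episode below 0.015 m); the robot touches nothing.
It fails at once if a weight or the ring is lifted, tipped or pushed by more than 15 mm (distance of any of weight_large, weight_small, ring_gauge from where it was at the start of the episode above 0.015 m or angle between any of weight_large, weight_small, ring_gauge's own z axis and vertical above 0.5 rad).
It fails at once if the jaws are put astride the flap (grasp point inside the board) (x of the grasp point in the frame of flap_mid between -0.045 and 0.045 m and y of the grasp point in the frame of flap_mid between -0.09 and 0.09 m and z of the grasp point in the frame of flap_mid between -0.004 and 0.004 m).
It fails at once if the jaws are put astride the lid (grasp point inside the board) (x of the grasp point in the frame of lid_mid between -0.0575 and 0.0575 m and y of the grasp point in the frame of lid_mid between -0.1 and 0.1 m and z of the grasp point in the frame of lid_mid between -0.0055 and 0.0055 m).
It also fails if it takes over 48 s, if anything falls off the work surface, if the arm or the gripper's body presses on something with over 40 N, if the wrist force passes 120 N, or if a joint passes its speed limit or range.

### The arm

A 6-joint arm with a two-finger parallel gripper is mounted at the origin on the work surface; the furniture and walls round the work are solid. World frame = base frame: x ahead of the robot, y to its left, z up, the work surface at z = 0. Lengths are in mm, angles in rad, forces in N, time in s.
With the tool pointing down it reaches from about 350 to 1000 mm from the base axis. Payload 7.1 kg.
Tool frame: the origin (TCP) lies on the centre line of the jaws, within the pads' length; the fingertips stand 11 mm ahead of it and the grasp point (between the pads) lies 8 mm behind it; z points along the fingers, y is the line along which they close (so a half turn about z gives the same grasp; the last joint's range is limited). The gripper opens to 85 mm and grips with 20 to 120 N. Pads are 22 mm wide; open, the fingers measure 114 mm over their backs; the gripper's body (76 mm by 85 mm) begins 54 mm behind the grasp point. The pads swing forward as they close: fully open they stand 13 mm farther back than shut.
Start: joints at [-1.175, 0.423, 1.63, -0, 1.089, -0.019], TCP at [251.895, -571.974, 242.319] pointing down, gripper open.
Joint ranges: [-3, 3], [-0.9, 2.11], [0.09, 2.58], [-1.31, 4.45], [0.11, 2.69], [-2.54, 2.54]. Speed limits (rad/s): [2.39, 2.39, 3.01, 3.14, 3.14, 3.14].

### API

Orientations are given as a 3x3 rotation matrix whose columns are the frame's x, y, z axes.
In Python, from plant import r, get_image, sign_off, models gives the robot as it stands.
- The arm moves only by the shell command python3 -m inch 'ROWS' [FORCE]. ROWS is JSON, a list that holds one entry, the list of rows, each a list of 5 numbers: the opening, from 0 (shut) to 1 (fully open), then the shift along the tool's x, y, z as a fraction of full scale, then the turn about the tool's z as a fraction of full scale. In form: [[[jaw, tx, ty, tz, turn], ...]]. A call has exactly 8 rows; each row is the pose to reach, as a shift and turn from the pose commanded when the call began, along the tool's axes at that moment; what a row does not reach only later rows make up. Full scale, the value 1, is 200 mm for a shift and pi/4 rad for a turn. A row lasts 1/8 s, in which the tool goes at most 62.5 mm and 10.7 degrees, less where a joint would pass 70% of its speed; a pose out of reach is approached as far as the arm can. A call with a number of a shift or a turn outside -1 to 1 is refused whole. A call with a gripper value outside its range is refused whole. The fingers move at their own pace and stop on an object; FORCE is the grip in N (left out, the last holds). Time passes only in rows, so rows that repeat a pose let the fingers close, or fill a call up. It gives the time, the measured TCP pose, the force, the opening and the grip force at its end, in the units of the state.
- r.state(): the state, without advancing time (a new reading comes with each control period).
- get_image(name): name is "scene" or "top" or "wrist"; returns a dict with "color" (400x640x3 uint8, blue, green, red), "z_map" (400x640 float32, mm along the optical axis (not along the pixel's ray), 0 where there is no reading), "fx", "fy", "cx", "cy" (pixels), "R" (3x3) and "t" (3): a world point X has camera coordinates R X + t. Camera axes: x right, y down, z forward; pixel columns grow to the right and rows downward; lengths in mm; the calibration is good to about 2 mm. A picture is of the moment at which its call begins.
- sign_off(): hands the job in; it is judged then, once.
Trained networks look in the newest picture that a camera, given by its name, has taken for a name from the list of things; names that differ only in an ending like _2 or _b are one class to them, and where a whole thing is asked for, a point or a joint stands for the part that bears it (a point fixed in the world has none). Each returns a list of dicts, best first, with "score" (0 to 1); they miss things now and then, are a little off and sometimes report something else, mostly with a low value. They report only what shows in the picture. A call takes as long as a camera call.
- models.outline_of(name, camera): "pixels" (400x640 bool, what is visible of it) and "bbox" ([left, top, width, height] in pixels, round what is visible of it).
- models.mark_of(name, camera): "uv" ([column, row] in pixels: a listed point, or the origin of a listed thing).
The state is a dict: "time_s": time; "joints": joint angles; "qvel": joint speeds; "joint_torque": joint torques, N m; "eef_pos": TCP position; "ee_rot": TCP orientation; "contact_force": force on the tool from outside, world axes, zero at the start; "moment": the same for the moment, N m; "opening": opening from 0.0 (shut) to 1.0 (fully open); "grip_force": force on a finger pad.
Only numpy, scipy, OpenCV 4.12 (cv2) and the standard library are available. Lean on these libraries where they do the work, as an engineer would, in place of code of your own. Each camera call takes 0.05 s, during which the arm holds its last target. There are 200 camera calls.

## Working session

There is one attempt and no reset: what is moved stays moved. The work goes in short steps, Python scripts to look and compute and a shell command to move; the robot and the scene stay as the last step left them, time stands still between calls to the robot, and variables do not carry over. Pictures are saved under pics/ and viewed, at most 10 in all, crops included, and the job is handed in when it is done.

```bash
mkdir -p pics; cat > h.py <<'E'
import numpy as np, cv2
from plant import r, get_image, sign_off, models
def world(im,u,v,z): 
    p=np.array([(u-im['cx'])*z/im['fx'],(v-im['cy'])*z/im['fy'],z]); return im['R'].T@(p-im['t'])
def atz(im,u,v,zw):
    d=im['R'].T@np.array([(u-im['cx'])/im['fx'],(v-im['cy'])/im['fy'],1]); c=-im['R'].T@im['t']
    return c+d*(zw-c[2])/d[2]
def cloud(im,m):
    v,u=np.nonzero(m&(im['z_map']>0)); z=im['z_map'][v,u]
    p=np.stack([(u-im['cx'])*z/im['fx'],(v-im['cy'])*z/im['fy'],z],1); return (p-im['t'])@im['R']
E
python3 - <<'E'
from h import *
np.set_printoptions(precision=1,suppress=True)
for c in ["scene","top"]:
    im=get_image(c); cv2.imwrite(f'pics/{c}0.png',im['color'])
    print(c,'cam',-im['R'].T@im['t'])
    for n in ["gauge_case","lid_hinge","lid_mid","flap_hinge","flap_mid","weight_large","weight_small","ring_gauge"]:
        for d in models.mark_of(n,c)[:1]:
            u,v=d['uv']; z=im['z_map'][int(v),int(u)]
            print(n,d['score'],np.array(d['uv']),world(im,u,v,z))
    for n in ["gauge_case_lid","keeper_flap","weight_large","weight_small","ring_gauge"]:
        for d in models.outline_of(n,c)[:1]:
            P=cloud(im,d['pixels']); 
            print('  outl',n,d['score'],d['bbox'],np.median(P,0),np.percentile(P,2,axis=0),np.percentile(P,98,axis=0))
            
s=r.state(); print(s['time_s'],s['ee_rot'],s['opening'])
E
```

```text
scene cam [-146.5  425.7  621.1]
gauge_case 0.61 [356.7 192.8] [441.1 -42.6  26.2]
lid_hinge 0.9 [334.7 185.7] [404.8  48.1 107.3]
lid_mid 0.68 [333.8 166.2] [420.7  41.8 146.5]
flap_hinge 0.87 [376.3 188.5] [ 438.7 -101.7   17.9]
flap_mid 0.95 [377.4 172.7] [ 450.4 -109.    56.7]
weight_large 0.65 [401.6 194.6] [ 399.3 -152.9    4.9]
weight_small 0.41 [306.  206.7] [474.7  80.5   9.9]
ring_gauge 0.62 [397.  175.9] [ 475.3 -202.7   -3.3]
  outl gauge_case_lid 0.68 [326.2, 121.6, 13.0, 88.4] [443.2  30.5 127.6] [400.7 -37.4  40.6] [573.3  50.8 150.5]
  outl keeper_flap 0.72 [372.9, 135.1, 19.2, 67.9] [429.  -95.4  76.6] [ 359.5 -156.8    0.5] [517.7 -60.5 118. ]
  outl weight_large 0.58 [400.1, 180.2, 12.2, 16.2] [ 402.4 -159.4   25. ] [ 392.6 -178.3    2.8] [ 422.9 -148.8   43.4]
  outl weight_small 0.24 [327.7, 123.6, 13.5, 88.5] [453.   24.6 122.7] [ 400.7 -112.9   -0.2] [670.6  50.7 150.6]
  outl ring_gauge 0.47 [389.7, 166.7, 19.5, 16.4] [ 463.9 -192.9   13.5] [ 441.4 -219.5   -0.5] [ 485.7 -169.7   16.9]
top cam [ 324.5   85.4 1045. ]
gauge_case 0.66 [373.1 193.3] [467.8 -66.   
[... 324 characters left out ...]
0.88 [427.7 194.8] [ 465.5 -197.8    1.7]
  outl gauge_case_lid 0.93 [326.6, 129.7, 46.6, 92.7] [482.    3.2 147. ] [403.5 -46.3  -0.9] [577.9  46.1 151.4]
  outl keeper_flap 0.84 [375.9, 167.6, 39.1, 72.4] [ 439.6 -102.3   98.1] [ 364.1 -141.8   31.4] [513.7 -63.  119.4]
  outl weight_large 0.77 [410.1, 209.2, 17.1, 17.9] [ 406.7 -163.1   27.9] [ 392.3 -183.1    8.5] [ 421.9 -150.7   44.8]
  outl weight_small 0.42 [310.2, 184.1, 7.0, 5.6] [484.1  75.   20.6] [474.2  65.6  12.4] [496.1  86.6  32.6]
  outl ring_gauge 0.81 [416.7, 184.8, 21.3, 23.5] [ 461.8 -196.    14. ] [ 437.7 -218.9    4.3] [ 485.8 -171.9   17.8]
1.4 [[ 0.9  0.4 -0. ]
 [ 0.4 -0.9  0. ]
 [ 0.  -0.  -1. ]] 0.9986706285295703
```

```bash
cat > fit.py <<'E'
from h import *
np.set_printoptions(precision=3,suppress=True)
im=get_image("top"); f=[]
for n,lo in [("gauge_case_lid",135),("keeper_flap",105)]:
    m=models.outline_of(n,"top")[0]['pixels']; P=cloud(im,m); P=P[P[:,2]>lo]; 
    vx,vy,x,y=cv2.fitLine(P[:,:2].astype(np.float32),cv2.DIST_HUBER,0,.01,.01).ravel()
    t=(P[:,:2]-[x,y])@[vx,vy]; mid=np.array([x,y])+np.array([vx,vy])*(np.percentile(t,1)+np.percentile(t,99))/2
    print(n,len(P),'yaw',np.degrees(np.arctan2(vy,vx)),'len',np.ptp(np.percentile(t,[1,99])),'mid',mid,'ztop',np.percentile(P[:,2],[50,95]))
for n,z in [("lid_hinge",31),("flap_hinge",28),("gauge_case",0)]:
  for c in ["top","scene"]:
    i=get_image(c); u=models.mark_of(n,c)[0]['uv']; print(n,c,atz(i,*u,z))
s=r.state(); print(s['time_s'],s['eef_pos'],s['ee_rot'])
E
python3 fit.py; python3 - <<'E'
import cv2,numpy as np
a=cv2.imread('pics/top0.png')[100:260,280:460]; b=cv2.imread('pics/scene0.png')[100:260,280:460]
cv2.imwrite('pics/c0.png',cv2.resize(np.hstack([a,b]),(792,352),interpolation=cv2.INTER_CUBIC))
E
```

```text
gauge_case_lid 593 yaw -26.956858 len 194.6972709347849 mid [492.662   1.632] ztop [148.303 151.706]
keeper_flap 144 yaw -27.333817 len 166.47125884850217 mid [ 437.871 -100.507] ztop [116.667 119.874]
lid_hinge top [495.802  -2.791  31.   ]
lid_hinge scene [489.952 -15.401  31.   ]
flap_hinge top [500.767  -4.502  28.   ]
flap_hinge scene [ 432.849 -107.706   28.   ]
gauge_case top [470.137 -64.092   0.   ]
gauge_case scene [464.444 -65.132   0.   ]
2.15 [ 251.902 -571.998  242.364] [[ 0.915  0.403  0.   ]
 [ 0.403 -0.915 -0.   ]
 [-0.     0.    -1.   ]]
```

View pics/c0.png

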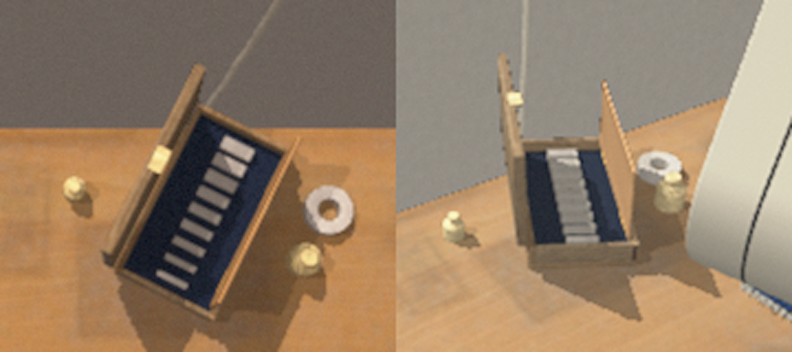

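```bash
python3 -m inch '[[[0,0.1,-0.1,0,-0.1],[0,0.25,-0.25,0,-0.25],[0,0.42,-0.42,0,-0.42],[0,0.6,-0.6,0,-0.6],[0,0.75,-0.75,0,-0.75],[0,0.87,-0.87,0,-0.871],[0,0.95,-0.95,0,-0.871],[0,0.95,-0.95,0,-0.871]]]'
cat > st.py <<'E'
from h import *
np.set_printoptions(precision=3,suppress=True)
s=r.state(); p=s['eef_pos']; a=np.radians(63); N=np.array([np.cos(a),np.sin(a),0]);S=np.array([np.sin(a),-np.cos(a),0])
print(s['time_s'],'n,s,z',N@p,S@p,p[2],'F n,s,z',N@s['contact_force'],S@s['contact_force'],s['contact_force'][2],'open',s['opening'],'yaw',np.degrees(np.arctan2(s['ee_rot'][1][0],s['ee_rot'][0][0])))
E
python3 st.py
```

```text
time_s: 3.15
eef_pos: [349.6, -320.5, 242.5]
ee_rot: [[0.453, 0.892, 0.0], [0.892, -0.453, -0.0], [0.0, 0.0, -1.0]]
contact_force: [0.1, -0.1, 0.3]
opening: -0.0
grip_force: 0.0
3.15 n,s,z -126.82269676835689 456.9593569491666 242.47984738934144 F n,s,z -0.019629725098248032 0.14652436419252113 0.274067621441489 open -0.0002987396069117081 yaw 63.085845473509174
```

```bash
python3 -m inch '[[[0,0.1,-0.01,0.08,0],[0,0.25,-0.03,0.2,0],[0,0.42,-0.05,0.32,0],[0,0.6,-0.07,0.45,0],[0,0.75,-0.09,0.56,0],[0,0.85,-0.1,0.63,0],[0,0.885,-0.1,0.66,0],[0,0.885,-0.1,0.66,0]]]'; python3 st.py
python3 - <<'E'
from h import *
a=get_image("top")['color'][100:260,280:460]; b=get_image("scene")['color'][100:260,280:460]
cv2.imwrite('pics/c1.png',cv2.resize(np.hstack([a,b]),(792,352),interpolation=cv2.INTER_CUBIC))
E
```

```text
time_s: 4.15
eef_pos: [412.1, -155.3, 110.2]
ee_rot: [[0.454, 0.891, -0.0], [0.891, -0.454, -0.0], [-0.0, -0.0, -1.0]]
contact_force: [0.8, -0.0, 0.5]
opening: -0.002
grip_force: 0.0
4.15 n,s,z 48.73149798913684 437.63834203931196 110.20922220499627 F n,s,z 0.3247322859153142 0.7040431178740142 0.5028232619671776 open -0.0022738032467517484 yaw 62.97790397416964
```

View pics/c1.png

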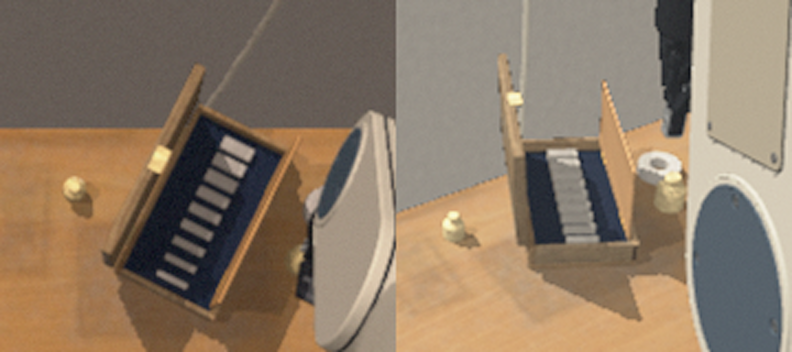

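```bash
python3 -m inch '[[[0,0.1,0,0.01,0],[0,0.2,0,0.02,0],[0,0.27,0,0.025,0],[0,0.32,0,0.05,0],[0,0.36,0,0.09,0],[0,0.38,0,0.13,0],[0,0.405,0,0.16,0],[0,0.405,0,0.16,0]]]'; python3 st.py; python3 -m inch '[[[0,0.01,0,0.02,0],[0,0.02,0,0.04,0],[0,0.03,0,0.06,0],[0,0.04,0,0.08,0],[0,0.05,0,0.1,0],[0,0.06,0,0.12,0],[0,0.07,0,0.14,0],[0,0.07,0,0.15,0]]]'; python3 st.py
```

```text
time_s: 5.25
eef_pos: [448.3, -82.4, 77.6]
ee_rot: [[0.454, 0.891, -0.001], [0.891, -0.454, 0.0], [-0.0, -0.001, -1.0]]
contact_force: [-0.4, 1.6, 0.2]
opening: 0.002
grip_force: 0.0
5.25 n,s,z 130.1383211897257 436.8370927859711 77.6266782585376 F n,s,z 1.2288956799324087 -1.1148209942317908 0.22462191196687228 open 0.001950232219386466 yaw 62.97634574464008
time_s: 6.25
eef_pos: [455.0, -70.0, 48.0]
ee_rot: [[0.455, 0.891, -0.0], [0.891, -0.455, 0.0], [0.0, -0.0, -1.0]]
contact_force: [0.1, 0.4, 1.4]
opening: -0.002
grip_force: 0.3
6.25 n,s,z 144.22828886522473 437.20423013291617 47.99933118186918 F n,s,z 0.4187063515732811 -0.05369632018157497 1.373369113181842 open -0.002088841666538623 yaw 62.965911439882575
```

```bash
python3 -m inch '[[[0,0.005,0,0.01,0],[0,0.01,0,0.02,0],[0,0.01,0,0.025,0],[0,0.01,0,0.03,0],[0,0.01,0,0.035,0],[0,0.01,0,0.04,0],[0,0.01,0,0.04,0],[0,0.01,0,0.04,0]]]'; python3 st.py
```

```text
time_s: 7.25
eef_pos: [456.0, -68.4, 40.7]
ee_rot: [[0.455, 0.891, 0.0], [0.891, -0.455, -0.0], [0.0, 0.0, -1.0]]
contact_force: [-1.5, 0.3, 6.5]
opening: 0.002
grip_force: 3.3
7.25 n,s,z 146.10904493736993 437.3891867345627 40.68095152997492 F n,s,z -0.4093922886185393 -1.5187056060311788 6.482756065032004 open 0.002007137997675938 yaw 62.95886496357131
```

```bash
python3 -m inch '[[[0,0,0,0.005,0],[0,0,0,0.01,0],[0,0,0,0.015,0],[0,0,0,0.015,0],[0,0,0,0.015,0],[0,0,0,0.015,0],[0,0,0,0.015,0],[0,0,0,0.015,0]]]'; python3 st.py
```

```text
time_s: 8.25
eef_pos: [456.2, -68.4, 40.1]
ee_rot: [[0.455, 0.891, 0.001], [0.891, -0.455, -0.0], [0.0, 0.001, -1.0]]
contact_force: [-9.9, 2.4, 47.2]
opening: -0.003
grip_force: 23.5
8.25 n,s,z 146.14188786575477 437.5263140896474 40.08618245364103 F n,s,z -2.3431870625350633 -9.918535637184846 47.23953876581863 open -0.003016402106278458 yaw 62.96271042787515
```

```bash
python3 -m inch '[[[0,0,0,-0.05,0],[0,-0.02,0,-0.15,0],[0,-0.05,0,-0.3,0],[0,-0.05,0,-0.45,0],[0,-0.05,0,-0.6,0],[0,-0.05,0,-0.75,0],[0,-0.05,0,-0.87,0],[0,-0.05,0,-0.9,0]]]'; python3 st.py
python3 - <<'E'
from h import *
i=get_image("top");a=i['color'][100:260,280:460]; b=get_image("scene")['color'][100:260,280:460]
P=cloud(i,np.ones((400,640),bool)); al=np.radians(63)
n=P[:,0]*np.cos(al)+P[:,1]*np.sin(al); s=P[:,0]*np.sin(al)-P[:,1]*np.cos(al)
for lo in range(105,200,10):
    m=(n>lo)&(n<lo+10)&(P[:,2]<60)&(s>355)&(s<520); print(lo,m.sum(),np.median(P[m,2]) if m.any() else None)
cv2.imwrite('pics/c2.png',cv2.resize(np.hstack([a,b]),(792,352),interpolation=cv2.INTER_CUBIC))
E
```

```text
time_s: 9.25
eef_pos: [452.1, -77.5, 218.6]
ee_rot: [[0.455, 0.891, 0.003], [0.891, -0.455, -0.001], [0.001, 0.003, -1.0]]
contact_force: [0.5, 0.5, -0.3]
opening: -0.003
grip_force: 0.0
9.25 n,s,z 136.2129747970355 437.9903941258503 218.56501699088017 F n,s,z 0.6736689179276355 0.21540684629646403 -0.32877946694242943 open -0.0034111098834120035 yaw 62.95899381065432
105 84 30.243225221302488
115 125 30.00419442404776
125 169 30.06911493843264
135 212 30.145542328682936
145 254 30.231197051077082
155 300 30.035958737560637
165 299 30.052277952552647
175 299 30.21101127929901
185 312 29.652639205414392
195 305 17.32068924491246
```

View pics/c2.png

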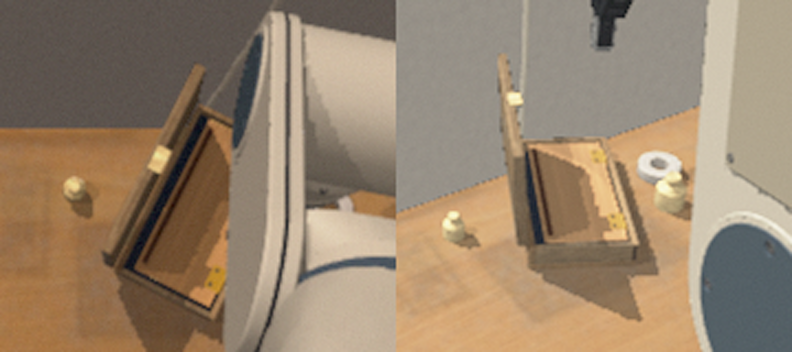

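```bash
python3 -m inch '[[[0,0.08,0.02,0,0],[0,0.22,0.05,0,0],[0,0.4,0.09,0,0],[0,0.58,0.13,0,0],[0,0.7,0.165,0,0],[0,0.77,0.165,0,0],[0,0.77,0.165,0.1,0],[0,0.77,0.165,0.2,0]]]'; python3 st.py
python3 - <<'E'
from h import *
a=get_image("top")['color'][80:260,240:460]; b=get_image("scene")['color'][80:260,240:460]
cv2.imwrite('pics/c3.png',cv2.resize(np.hstack([a,b]),(792,324),interpolation=cv2.INTER_CUBIC))
E
```

```text
time_s: 10.35
eef_pos: [550.4, 45.5, 176.1]
ee_rot: [[0.454, 0.891, -0.001], [0.891, -0.454, -0.0], [-0.001, -0.001, -1.0]]
contact_force: [-0.5, -0.4, -0.1]
opening: 0.001
grip_force: 0.0
10.35 n,s,z 290.3696346774414 469.740812514041 176.12020087801915 F n,s,z -0.5624333112046369 -0.31191513068661614 -0.13178077205538524 open 0.0007195428727354643 yaw 62.981861630209146
```

View pics/c3.png

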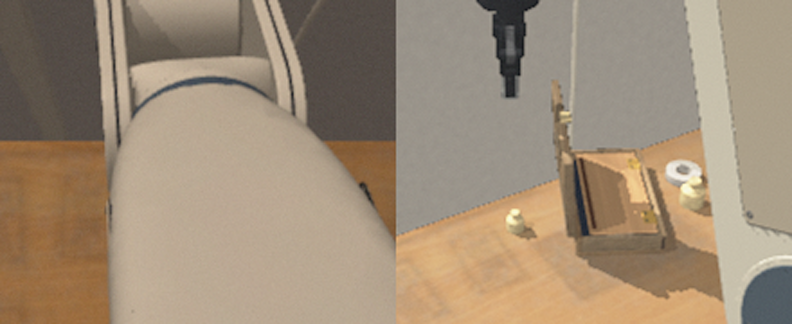

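```bash
python3 -m inch '[[[0,0,0,0.1,0],[0,-0.05,0,0.2,0],[0,-0.13,0,0.22,0],[0,-0.2,0,0.22,0],[0,-0.26,0,0.22,0],[0,-0.3,0,0.22,0],[0,-0.34,0,0.22,0],[0,-0.38,0,0.22,0]]]'; python3 st.py; python3 -m inch '[[[0,-0.04,0,0.01,0],[0,-0.08,0,0.02,0],[0,-0.11,0,0.035,0],[0,-0.14,0,0.055,0],[0,-0.17,0,0.075,0],[0,-0.2,0,0.1,0],[0,-0.215,0,0.11,0],[0,-0.215,0,0.11,0]]]'; python3 st.py
```

```text
time_s: 11.45
eef_pos: [516.7, -23.2, 133.7]
ee_rot: [[0.454, 0.891, 0.001], [0.891, -0.454, -0.0], [0.001, 0.001, -1.0]]
contact_force: [2.2, 1.9, -0.3]
opening: -0.001
grip_force: 1.1
11.45 n,s,z 213.8744245063786 470.91047158667976 133.73755516137837 F n,s,z 2.7187739373044226 1.13432146779954 -0.2825479351004394 open -0.0013975311293987634 yaw 62.97391540678157
time_s: 12.45
eef_pos: [496.2, -61.3, 110.9]
ee_rot: [[0.455, 0.891, -0.001], [0.891, -0.455, 0.0], [-0.0, -0.001, -1.0]]
contact_force: [0.4, -0.9, -0.2]
opening: -0.002
grip_force: 0.0
12.45 n,s,z 170.68288192651207 469.949338184893 110.90176393397729 F n,s,z -0.6289750803557567 0.7506002932462988 -0.2318299209141103 open -0.0024289776256607456 yaw 62.94627218942144
```

```bash
python3 -m inch '[[[0,-0.04,0,0.035,0],[0,-0.08,0,0.075,0],[0,-0.11,0,0.125,0],[0,-0.14,0,0.18,0],[0,-0.155,0,0.22,0],[0,-0.165,0,0.25,0],[0,-0.165,0,0.265,0],[0,-0.165,0,0.275,0]]]'; python3 st.py;  python3 -m inch '[[[0,0,0,0.005,0],[0,0,0,0.01,0],[0,0,0,0.015,0],[0,0,0,0.015,0],[0,0,0,0.02,0],[0,0,0,0.02,0],[0,0,0,0.02,0],[0,0,0,0.02,0]]]'; python3 st.py
```

```text
time_s: 13.45
eef_pos: [481.6, -90.4, 56.2]
ee_rot: [[0.454, 0.891, -0.0], [0.891, -0.454, 0.0], [-0.0, -0.0, -1.0]]
contact_force: [-0.0, -0.2, -0.4]
opening: 0.002
grip_force: 0.4
13.45 n,s,z 138.07666334056694 470.1460064553752 56.156597353798595 F n,s,z -0.14411760096791462 0.06059979357348902 -0.3894653677614035 open 0.0016916535332206742 yaw 62.968077086334226
time_s: 14.45
eef_pos: [481.9, -90.5, 53.3]
ee_rot: [[0.455, 0.891, 0.0], [0.891, -0.455, -0.0], [0.0, 0.0, -1.0]]
contact_force: [-3.4, 0.8, 15.6]
opening: 0.004
grip_force: 7.7
14.45 n,s,z 138.13516823888008 470.4118557173253 53.31548639980454 F n,s,z -0.7960736175730432 -3.380265566625048 15.615590046099966 open 0.004221605073980276 yaw 62.96039720723424
```

Tips at about 42 mm with 15.6 N: shut. One more firm press, then retreat and check.

```bash
python3 -m inch '[[[0,0,0,0.005,0],[0,0,0,0.01,0],[0,0,0,0.01,0],[0,0,0,0.01,0],[0,0,0,0.01,0],[0,0,0,0.01,0],[0,0,0,0.01,0],[0,0,0,0.01,0]]]'; python3 st.py; python3 -m inch '[[[0,0,0,-0.05,0],[0,0,0,-0.15,0],[0,0,0,-0.3,0],[0,0,0,-0.45,0],[0,0,0,-0.6,0],[0,0,0,-0.75,0],[0,0,0,-0.87,0],[0,0,0,-0.9,0]]]'; python3 -m inch '[[[0,-0.1,0,0,0],[0,-0.25,0,0,0],[0,-0.42,0,0,0],[0,-0.6,0,0,0],[0,-0.75,0,0,0],[0,-0.85,0,0,0],[0,-0.9,0,0,0],[0,-0.9,0,0,0]]]'
python3 st.py
python3 - <<'E'
from h import *
i=get_image("top");a=i['color'][80:260,240:460]; b=get_image("scene")['color'][80:260,240:460]
P=cloud(i,np.ones((400,640),bool)); al=np.radians(63)
n=P[:,0]*np.cos(al)+P[:,1]*np.sin(al); s=P[:,0]*np.sin(al)-P[:,1]*np.cos(al)
for lo in range(95,220,10):
    m=(n>lo)&(n<lo+10)&(P[:,2]<80)&(s>350)&(s<525); print(lo,m.sum(),np.median(P[m,2]) if m.any() else None)
cv2.imwrite('pics/c4.png',cv2.resize(np.hstack([a,b]),(792,324),interpolation=cv2.INTER_CUBIC))
E
```

```text
time_s: 15.45
eef_pos: [482.0, -90.5, 53.1]
ee_rot: [[0.455, 0.891, 0.001], [0.891, -0.455, -0.0], [0.0, 0.001, -1.0]]
contact_force: [-10.4, 1.5, 41.0]
opening: -0.001
grip_force: 20.5
15.45 n,s,z 138.1447991512268 470.5234173309769 53.0851642939837 F n,s,z -3.359356265979785 -9.997243353819373 40.989496307644416 open -0.0009478088456695214 yaw 62.96641860872342
time_s: 16.45
eef_pos: [482.5, -90.6, 231.6]
ee_rot: [[0.455, 0.891, 0.003], [0.891, -0.455, -0.001], [0.001, 0.003, -1.0]]
contact_force: [-0.1, -0.4, 0.1]
opening: 0.002
grip_force: 0.0
time_s: 17.45
eef_pos: [399.6, -250.9, 229.8]
ee_rot: [[0.456, 0.89, -0.001], [0.89, -0.456, 0.001], [0.0, -0.001, -1.0]]
contact_force: [0.6, -0.2, -0.4]
opening: 0.004
grip_force: 0.0
17.45 n,s,z -42.13326054559437 469.9256205705687 229.78844782482255 F n,s,z 0.11567681842626648 0.651293928756976 -0.405832876781217 open 0.0037930215790539182 yaw 62.90126428615251
95 327 42.819986834023716
105 333 43.022606967397316
115 327 42.953157504208306
125 332 42.96540465180911
135 336 43.13668482078573
145 332 43.20815269152055
155 329 42.729467159898704
165 329 42.78990484934586
175 339 42.90896675233443
185 334 43.001034533752915
195 329 42.99817393141463
205 329 39.53000327266597
215 271 0.550341414346596
```

View pics/c4.png

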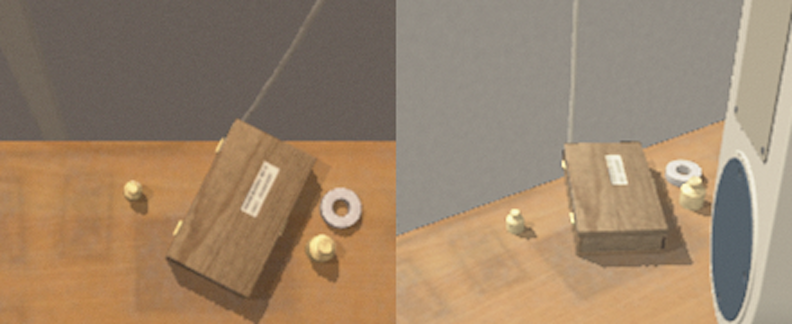

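The lid is flat and shut: its top reads about 43 mm at both ends. The weights and ring are still in place and the arm is clear.

```bash
python3 -c "
from plant import sign_off; print(sign_off())"
```

```text
the job is handed in; nothing more can be done
None
```

I folded the flap flat while the lid stood open, then pushed the lid fully shut; the weights and ring look unmoved, the arm is clear, and the job was handed in at about 17.5 s, with no verdict returned.

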